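Hook the draining basket up to the scrubbing board

TASK

The draining basket of washed potsherds has been pushed back along the grey wash tub, under the wire drying rack. Take the wooden-handled basket hook from its rest, hook it behind the basket's near rim and draw the basket smoothly along the tub's rims, wherever the scrubbing board is clipped, until it sits square against the board's rubber edge and presses into it under a firm pull (about 9 to 13 N at the hook, never 18), with the gripper never touching the basket. Then unhook, leaving it resting square on the rubber, lay the hook back in its rest as you found it, and leave the sherds in the basket, the rack and the other things on the table alone.

Things in the scene. Friction and masses are not known exactly. Their poses are not given: they have to be found in the camera images.
- tub: Fixed grey stacking container, 400 (x) x 300 (y) x 120 mm, open on top, long sides along its own x; origin under its centre, on the table. Its two long side rims are 10 mm wide with their tops at 120 mm. -x points to its near end (towards the robot).
- tub_end: Near end wall of the tub (same frame as the tub, top 120 mm up); it carries a wooden scrubbing board, 10 mm thick, top 130 mm up, clipped across the rims, with a rubber edge (y +-130 mm) facing the basket. The edge's face lies anywhere from x = -165 to -120 mm of the tub: where is not reported, feel for it. It gives about 4 N per mm, up to 4 mm; the clips hold.
- basket: White draining basket 100 (x) x 264 (y) mm, walls 4 mm, hung by two wings (to y +-156) on the tub's side rims, 8 mm side play; sliding friction 2 to 7 N. Origin: its centre, level with the wings' underside (120 mm up); walls +8 to -60 mm, inner floor -56. x points away from the robot; starts skewed up to 4 deg, near face at x = -75 to -45 mm of the tub. Home: near face flat on the rubber edge.
- basket_rim (a point): Middle of the top edge of the basket's near wall (8 mm above its origin, 48 mm towards the robot): hook behind this, on its +x side.
- hook: Basket hook: square wooden handle 90 (x) x 24 (y) x 24 (z) mm, origin at the handle's centre; from its front a steel rod of 7 mm runs along +x to x = 160 mm, where it bends straight down by 45 mm. 0.14 kg. It starts lying in its rest, bent end down, handle centre 75 mm above the table. Grip the middle 40 mm of the handle from above.
- hook_point (a point): Lower end (centre of the 7 mm rod's end) of the bent-down leg of the hook, at x = 160 mm, z = -45 mm of the hook.
- rest: Fixed black hook rest; origin on the table under the handle's centre; the hook lies along its +x. Flared notches: at x = -34 mm, floor 63 mm up, 33 mm wide, for the rear of the handle; at x = 105 mm, floor 71.5 mm up, 17 mm wide, for the rod. Hook home: handle centre at x = 0, y = 0, z = 75 mm.
- rack: Fixed wire drying rack astride the tub, same origin and axes as the tub; wires at 220 mm above the table from x = -80 to x = 160 mm (tub frame), y = +-178 mm, four legs at its corners. It carries a few drying sherds, to 235 mm.
- sherd_a: Ochre potsherd in the basket, about 50 x 45 x 9 mm, origin under its middle.
- sherd_b: Red potsherd in the basket, like the other.
- sherd_c: Dark potsherd in the basket, like the others.
- finds_tray: Fixed green plastic tray of sherds, 200 x 120 x 25 mm, bystander; it stands on the other side of the tub from the hook rest.
- brush: Loose brush lying on the table, bystander.
- jar: Loose jar 85 mm tall, 56 mm wide, bystander.
- dish_a: Loose round white dish 76 mm wide, 26 mm tall, bystander.
- dish_b: Loose round cream dish 76 mm wide, 26 mm tall, bystander.
- loose_sherd_a: Loose ochre sherd on the table, 70 x 70 x 12 mm, bystander.
- loose_sherd_b: Loose brown sherd on the table, 60 x 60 x 12 mm, bystander.

How it is judged (in metres and radians):
On the way, in this order (a step that is already met when the one before it is completed fails the run):
1. the hook is lifted out of its rest (z of hook in the frame of rest above 0.11 m), for 0.1 s.
2. the hook's end is down behind the basket's near rim, inside the basket, which is not yet on the board (x of hook_point in the frame of basket between -0.046 and 0.04 m and y of hook_point in the frame of basket between -0.128 and 0.128 m and z of hook_point in the frame of basket below -0.002 m and contact force between basket and tub_end below 0.2 N), for 0.1 s.
3. the basket is drawn by the hook square (within 0.025 rad) onto the board's rubber edge and pressed into it with more than 3 N (angle between the x axis of basket and the x axis of tub, either way round below 0.025 rad and contact force between basket and tub_end above 3 N and contact force between hook and basket above 3 N), for 0.25 s.
At the end, for the whole second after the job is handed in: The basket hangs level on the tub's rims, square to the tub within 0.025 rad, still resting on the board's rubber edge (over 0.3 N), all three sherds in it; the hook lies in both notches of its rest, bent end down, within 12 mm along and 6 mm across of its home; all at rest (angle between the x axis of basket and the x axis of tub, either way round below 0.025 rad and contact force between basket and tub_end above 0.3 N and height (world z) of basket between 0.1175 and 0.1225 m and angle between basket's own z axis and vertical below 0.03 rad and x of hook in the frame of rest between -0.012 and 0.012 m and y of hook in the frame of rest between -0.006 and 0.006 m and z of hook in the frame of rest below 0.079 m and angle between hook's own z axis and vertical below 0.1 rad and angle between the x axis of hook and the x axis of rest, either way round below 0.08 rad and linear speed of each of hook, basket below 0.01 m/s and z of each of sherd_a, sherd_b, sherd_c in the frame of basket below -0.03 m and distance between each of sherd_a, sherd_b, sherd_c and basket below 0.15 m); the robot touches nothing.
It fails at once if the hook loads the basket with 18 N or more (contact force between hook and basket above 18 N).
It fails at once if the gripper or arm touches the basket (contact force between the arm and basket above 0.5 N).
It fails at once if the fingers touch the basket (contact force between the fingers and basket above 0.5 N).
It fails at once if the arm or the hook knocks the drying rack (more than 5 N) (contact force between any of the arm, the fingers, hook and rack above 5 N).
It fails at once if a bystander on the table is shifted by more than 15 mm (distance of any of brush, jar, dish_a, dish_b, loose_sherd_a, loose_sherd_b from where it was at the start of the episode above 0.015 m).
It also fails if it takes over 72 s, if anything falls off the work surface, if the arm or the gripper's body presses on something with over 40 N, if the wrist force passes 120 N, or if a joint passes its speed limit or range.

ROBOT

A 6-joint arm with a two-finger parallel gripper is mounted at the origin on the work surface. World frame = base frame: x ahead of the robot, y to its left, z up, the work surface at z = 0. Lengths are in m, angles in degrees, forces in N, time in s.
With the tool pointing down it reaches from about 0.325 to 0.9 m from the base axis. Payload 3.5 kg.
Tool frame: the origin (TCP) lies on the centre line of the jaws, within the pads' length; the fingertips stand 19 mm ahead of it and the grasp point (between the pads) is the TCP; z points along the fingers, y is the line along which they close (so a half turn about z gives the same grasp; the last joint's range is limited). The gripper opens to 85 mm and grips with 20 to 120 N. Pads are 22 mm wide; open, the fingers measure 114 mm over their backs; the gripper's body (76 mm by 85 mm) begins 54 mm behind the grasp point. The pads swing forward as they close: fully open they stand 13 mm farther back than shut.
Start: joints at [-78.633, 15.837, -1.513, 72.651, 0, 84.076], TCP at [0.186, -0.597, 0.25] pointing down, gripper open.
Joint ranges: [-178.77, 178.77], [-48.84, 107.48], [-61.69, 71.31], [-111.58, 123.2], [-90, 87.43], [-180, 180]. Speed limits (degrees/s): [147.25, 147.25, 180, 180, 180, 180].

INTERFACE

Orientations are given as [roll, pitch, yaw] about the fixed x, y, z axes, in that order (R = Rz(yaw) Ry(pitch) Rx(roll)).
In Python, from rig import manip gives the robot as it stands.
- The arm moves only by the tool move_arm, never from a script. Its argument "motion" is one flat list of numbers, 5 for each row, row after row: the shift along the world's x, y, z in m, then the turn about the world's z in rad, then the finger opening in m, from 0 to 0.0854. A call has 1 to 10 rows; each row shifts and turns the commanded pose from where the row before left it; what a row does not reach is not made up. A row lasts 1/8 s, in which the tool goes at most 62.5 mm and 10.7 degrees, less where a joint would pass 70% of its speed; a pose out of reach is approached as far as the arm can. A call with a gripper value outside its range is refused whole. The fingers move at their own pace and stop on an object; "squeeze" is the grip in N (left out, the last holds). Time passes only in rows, so rows that do not move let the fingers close. It gives the time, the measured TCP pose, the force, the opening and the grip force at its end, in the units of the state.
- manip.get_state(): the state, without advancing time (a new reading comes with each control period).
- manip.capture(name): name is "scene" or "top" or "wrist"; returns a dict with "pixels" (420x560x3 uint8, red, green, blue), "fx", "fy", "cx", "cy" (pixels), "rvec" (rotation vector, rad) and "tvec" (3), from world to camera coordinates, as OpenCV has them. Camera axes: x right, y down, z forward; pixel columns grow to the right and rows downward; lengths in m; the calibration is good to about 2 mm. A picture is of the moment at which its call begins. There is no depth.
- manip.sign_off(): hands the job in; it is judged then, once.
The state is a dict: "t": time; "q": joint angles; "dq": joint speeds; "effort": joint torques, N m; "tool_pos": TCP position; "eef_rot": TCP orientation; "contact_force": force on the tool from outside, world axes, zero at the start; "wrist_torque": the same for the moment, N m; "opening": finger opening in m; "gripper_force": force on a finger pad.
Only numpy, scipy, OpenCV 4.12 (cv2) and the standard library are available. Lean on these libraries where they do the work, as an engineer would, in place of code of your own. Each camera call takes 0.05 s, during which the arm holds its last target. There are 200 camera calls.

## Working session

There is one attempt and no reset: what is moved stays moved. The work goes in short steps, Python scripts to look and compute and a tool call to move; the robot and the scene stay as the last step left them, time stands still between calls to the robot, and variables do not carry over. Pictures are saved under pics/ and viewed, at most 13 in all, crops included, and the job is handed in when it is done.

Besides the shell and the picture viewer there is one more tool, called by a JSON object that holds its "fn" and its "kwargs". move_arm: Moves the arm, as the interface text tells. Its arguments: {"type":"object","properties":{"motion":{"type":"array","items":{"type":"number"}},"squeeze":{"type":"number"}},"required":["motion"]}

```bash
mkdir -p pics
cat > h.py <<'E'
import numpy as np, cv2
from rig import manip
def cap(n):
    c=manip.capture(n); p=np.asarray(c["pixels"]); K=np.array([[c["fx"],0,c["cx"]],[0,c["fy"],c["cy"]],[0,0,1.]])
    R=cv2.Rodrigues(np.array(c["rvec"],float))[0]; t=np.array(c["tvec"],float)
    return p,K,R,t
def ray(cam,uv,z):
    _,K,R,t=cam; C=-R.T@t; d=R.T@np.linalg.inv(K)@np.array([uv[0],uv[1],1.]); return C+d*(z-C[2])/d[2]
def proj(cam,P):
    _,K,R,t=cam; x=K@(R@np.array(P,float)+t); return x[:2]/x[2]
def save(cam,n,crop=None,s=1):
    im=cam[0][:,:,::-1]
    if crop: im=im[crop[1]:crop[3],crop[0]:crop[2]]
    cv2.imwrite(n,cv2.resize(np.ascontiguousarray(im),None,fx=s,fy=s,interpolation=cv2.INTER_CUBIC))
E
python3 - <<'E'
from h import *
for n in("top","scene"):
    c=cap(n); save(c,f"pics/{n}0.png",None,1.4); np.savez(f"{n}0.npz",p=c[0],K=c[1],R=c[2],t=c[3]); print(n,-c[2].T@c[3],c[1][0,0])
print(manip.get_state())
E
```

```text
top [ 0.48819239 -0.01994134  1.26628044] 386.73614869297734
scene [ 1.36672162 -0.61043105  0.8739115 ] 386.1424703197042
{'t': 0.1, 'q': array([-7.86300704e+01,  1.58786023e+01, -1.59159940e+00,  7.26515210e+01,
        6.33117151e-04,  8.40767581e+01]), 'dq': array([ 0.08545594, -0.12252153,  0.13981055, -0.03041735,  0.00641856,
        0.05034143]), 'effort': array([ 3.09765510e-04, -4.46710074e+01,  2.96127141e+01,  8.50069046e-03,
       -1.67094959e-04,  1.88036168e-06]), 'tool_pos': array([ 0.18565752, -0.59607003,  0.24920725]), 'eef_rot': array([-1.79878992e+02, -1.31910267e-02,  1.72931569e+01]), 'contact_force': array([ 0.69769313, -0.58772866, -0.56530509]), 'wrist_torque': array([0.00992807, 0.02337287, 0.01951633]), 'gripper_force': 0.0, 'opening': 0.08527266633712648}
```

View pics/top0.png

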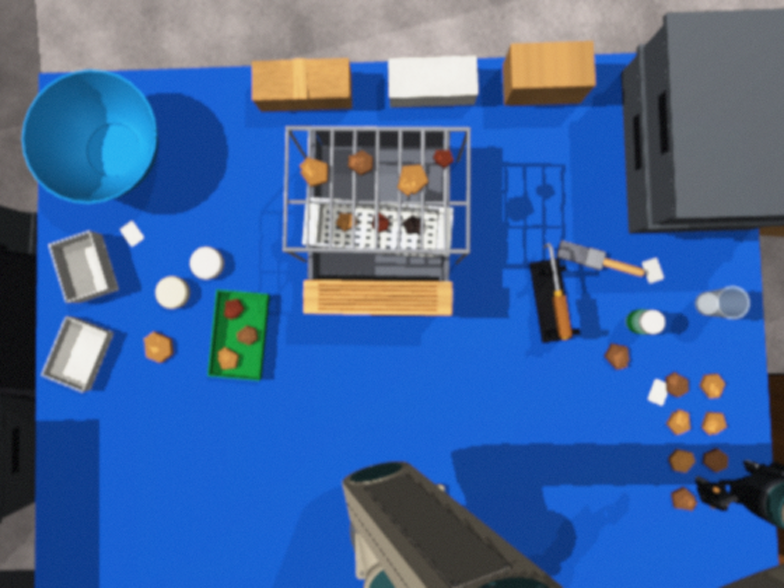

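View pics/scene0.png

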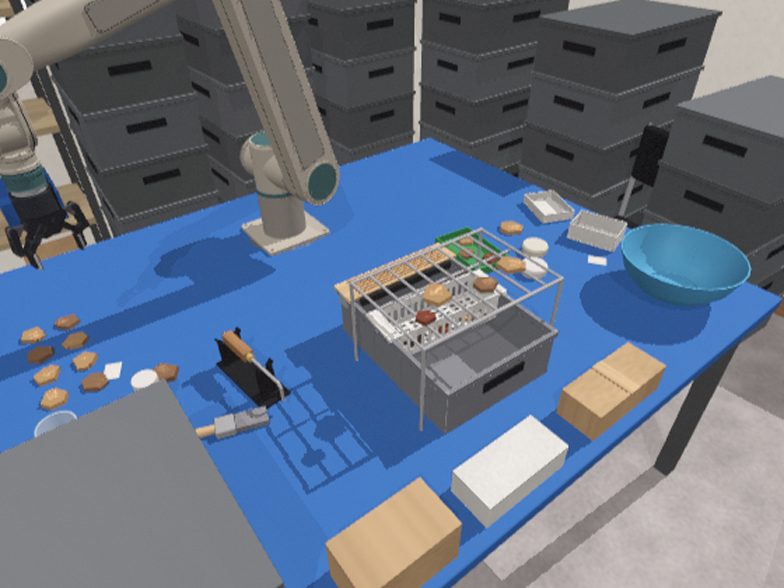

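The top view (1.4x) shows the tub with its rack at about (285-470, 128-252), the basket at (305-452, 198-250), the board at (303-452, 280-314) and the hook in its rest, with the handle at (562, 315) and the bend at (548, 245). The scene view agrees. I'll measure these next.

```bash
cat > m.py <<'E'
from h import *
def ld(n):
    d=np.load(n); return d['p'],d['K'],d['R'],d['t']
c=ld("top0.npz"); s=ld("scene0.npz")
save(c,"pics/tubcrop.png",(195,80,345,235),5/1.3)
save(c,"pics/restcrop.png",(370,160,425,250),6)
hsv=cv2.cvtColor(c[0],cv2.COLOR_RGB2HSV)
w=((hsv[:,:,0]<25)&(hsv[:,:,1]>70)&(hsv[:,:,2]>90)).astype(np.uint8)
n,l,st,ce=cv2.connectedComponentsWithStats(w)
for i in range(1,n):
    if st[i,4]>60:
        q=np.argwhere(l==i)[:,::-1].astype(np.float32); r=cv2.minAreaRect(q)
        b=cv2.boxPoints(r)
        z=.13 if r[0][0]<330 else .087
        print(st[i],ce[i].round(1),[ray(c,x,z)[:2].round(4).tolist() for x in b], ray(c,ce[i],z)[:2].round(4))
E
python3 m.py
```

```text
[ 360   29   65   45 2170] [391.9  46.8] [[1.0878, -0.2519], [1.0982, -0.4551], [0.9666, -0.4602], [0.9559, -0.2581]] [ 1.0353 -0.3564]
[ 180   41   71   32 2094] [214.9  56.5] [[1.0508, 0.2926], [1.0529, 0.0824], [0.9578, 0.0802], [0.9554, 0.2896]] [1.0035 0.1866]
[248 107  19  18 230] [257.  115.5] [[0.817, 0.099], [0.8561, 0.072], [0.8249, 0.0286], [0.786, 0.0556]] [0.8198 0.0634]
[310 107  13  13 121] [315.8 112.3] [[0.8235, -0.0866], [0.8508, -0.1081], [0.8275, -0.1369], [0.8002, -0.1154]] [ 0.8242 -0.1117]
[215 113  20  20 311] [224.9 122.2] [[0.8312, 0.1891], [0.8294, 0.1322], [0.7721, 0.1332], [0.7737, 0.19]] [0.8024 0.1597]
[284 117  22  23 373] [294.1 127.7] [[0.8129, -0.0168], [0.811, -0.0792], [0.745, -0.0774], [0.7468, -0.0152]] [ 0.7798 -0.046 ]
[240 152  12  13 122] [246.  157.6] [[0.7115, 0.1164], [0.7106, 0.0837], [0.6748, 0.0844], [0.6757, 0.1171]] [0.6943 0.0989]
[270 153   8  12  72] [273.2 159.1] [[0.7061, 0.0274], [0.7055, 0.0066], [0.6727, 0.0074], [0.6732, 0.0281]] [0.6875 0.0184]
[431 185  29  12 143] [445.  190.5] [[0.5912, -0.4549], [0.6052, -0.4595], [0.57
[... 1151 characters left out ...]
 -0.6968], [0.3034, -0.6526]] [ 0.3265 -0.6764]
[477 293  15  17 183] [484.7 301.1] [[0.2518, -0.5731], [0.2822, -0.6056], [0.2506, -0.635], [0.2203, -0.6025]] [ 0.251  -0.6018]
[502 295  16  15 186] [509.5 301.7] [[0.2679, -0.6537], [0.267, -0.6978], [0.2258, -0.6956], [0.2267, -0.6515]] [ 0.2477 -0.6748]
[479 322  17  15 184] [486.8 328.7] [[0.1645, -0.5725], [0.2001, -0.6015], [0.1745, -0.6336], [0.1389, -0.6046]] [ 0.1697 -0.6037]
[505 323  13  11  81] [510.9 328.2] [[0.1723, -0.6531], [0.1924, -0.6747], [0.1686, -0.6969], [0.1485, -0.6753]] [ 0.1699 -0.6745]
[481 349  16  15 167] [488.  356.5] [[0.0761, -0.5777], [0.1137, -0.5859], [0.1053, -0.6317], [0.0677, -0.6234]] [ 0.0886 -0.6032]
```

View pics/tubcrop.png

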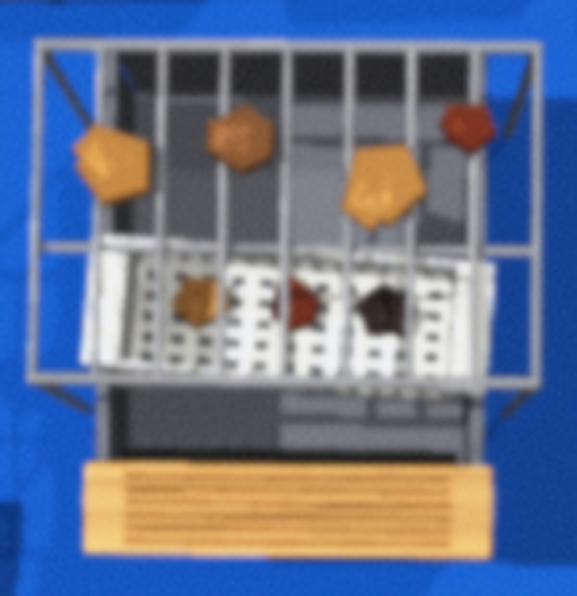

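View pics/restcrop.png

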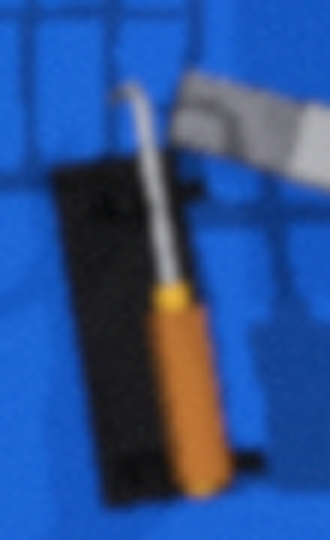

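Tub crop (3.85x): rack corners at about (39,45), (538,45), (33,380) and (536,384); the basket's near rim is just under the near wire; the board spans rows 462-558. Rest crop (6x): rod from its bend at (137,90) to the ferrule at (170,285), handle down to about (205,490).

```bash
cat > m2.py <<'E'
from m import *
print('---')
k=5/1.3
T=lambda a:(195+(a[0]+.5)/k-.5,80+(a[1]+.5)/k-.5)
Rr=lambda a:(370+(a[0]+.5)/6-.5,160+(a[1]+.5)/6-.5)
P=[ray(c,T(a),.22)[:2] for a in((39,45),(538,45),(33,380),(536,384))]
M=np.array([(.16,.178),(.16,-.178),(-.08,.178),(-.08,-.178)])
A=M-M.mean(0);B=np.array(P)-np.mean(P,0)
th=np.arctan2((A[:,0]*B[:,1]-A[:,1]*B[:,0]).sum(),(A*B).sum())
Rt=np.array([[np.cos(th),-np.sin(th)],[np.sin(th),np.cos(th)]])
o=np.mean(P,0)-Rt@M.mean(0)
print(np.round(P,4),'tub',o,np.degrees(th)); print((np.array(P)-(M@Rt.T+o)).round(4))
tub=lambda p:(Rt.T@(p[:2]-o)).round(4)
print('board far edge z.13',tub(ray(c,T((85,462)),.13)),tub(ray(c,T((492,466)),.13)),'near',tub(ray(c,T((85,553)),.13)),tub(ray(c,T((492,558)),.13)))
for n,a in dict(FL=(105,237),FR=(493,262),NL=(83,363),NR=(485,395)).items(): print('basket',n,tub(ray(c,T(a),.126)))
b=ray(c,Rr((137,90)),.075);f=ray(c,Rr((170,285)),.075);e=ray(c,Rr((205,493)),.087)
print('bend',b,'ferr',f,'rear',e,'yaw',np.degrees(np.arctan2(*(b-f)[[1,0]])),np.linalg.norm(b-f))
for a in((151,308),(210,306),(178,495),(232,470)): print(ray(c,Rr(a),.087).round(4))
E
python3 m2.py | sed -n '/---/,$p'
```

```text
---
[[ 0.8655  0.1999]
 [ 0.8543 -0.1572]
 [ 0.6239  0.2077]
 [ 0.6116 -0.1483]] tub [0.69885467 0.02685812] -1.9094903947413004
[[ 0.0008  0.0005]
 [ 0.0015 -0.0008]
 [-0.0009  0.0002]
 [-0.0013  0.0001]]
board far edge z.13 [-0.133   0.1568] [-0.1335 -0.1553] near [-0.2028  0.1556] [-0.2037 -0.1556]
basket FL [0.0425 0.145 ]
basket FR [ 0.0245 -0.1558]
basket NL [-0.056   0.1604]
basket NR [-0.0786 -0.1501]
bend [ 0.63909898 -0.34586816  0.075     ] ferr [ 0.53856516 -0.35878296  0.075     ] rear [ 0.4328789  -0.36878156  0.087     ] yaw 7.320250559601948 0.10135995718884502
[ 0.5267 -0.3454  0.087 ]
[ 0.5269 -0.375   0.087 ]
[ 0.4322 -0.3552  0.087 ]
[ 0.4441 -0.3827  0.087 ]
```

{"fn": "move_arm", "kwargs": {"motion": [0.037,0.029,0,-0.021,0.085,0.037,0.029,0,-0.021,0.085,0.037,0.029,0,-0.021,0.085,0.037,0.029,0,-0.021,0.085,0.037,0.029,0,-0.021,0.085,0.037,0.029,0,-0.021,0.085,0.036,0.029,0,-0.021,0.085,0.036,0.029,0,-0.021,0.085,0,0,0,0,0.085,0,0,0,0,0.085], "squeeze": 100}}

```text
t: 1.35
tool_pos: [0.4794, -0.3646, 0.2498]
eef_rot: [-180.0, 0.1, 7.7]
contact_force: [0.3, 0.2, -0.1]
opening: 0.0846
gripper_force: 0.0
```

Run:
```python
from h import *
c=cap("wrist"); save(c,"pics/w1.png",None,1.4); np.savez("w1.npz",p=c[0],K=c[1],R=c[2],t=c[3])
print(-c[2].T@c[3],c[1][0,0],manip.get_state()['tool_pos'],manip.get_state()['eef_rot'])
hsv=cv2.cvtColor(c[0],cv2.COLOR_RGB2HSV)
w=((hsv[:,:,0]<25)&(hsv[:,:,1]>70)&(hsv[:,:,2]>90)).astype(np.uint8)
n,l,st,ce=cv2.connectedComponentsWithStats(w)
for i in range(1,n):
    if st[i,4]>300:
        b=cv2.boxPoints(cv2.minAreaRect(np.argwhere(l==i)[:,::-1].astype(np.float32)))
        print(st[i],[ray(c,x,.087)[:2].round(4).tolist() for x in b])
```

```text
[ 0.55617486 -0.3537857   0.37407913] 307.2900201416429 [ 0.47905504 -0.36506664  0.24995954] [-1.79980668e+02  4.94164647e-02  7.63815898e+00]
[ 400   79   77   50 1358] [[0.5873, -0.4541], [0.6001, -0.4581], [0.5771, -0.5304], [0.5634, -0.5273]]
[ 267  136   26  107 2440] [[0.5356, -0.3458], [0.5386, -0.3684], [0.4352, -0.3837], [0.4319, -0.3586]]
[358 247  38  32 639] [[0.4336, -0.449], [0.4484, -0.4843], [0.4184, -0.499], [0.4029, -0.4627]]
[440 302  36  31 707] [[0.3732, -0.5545], [0.3978, -0.5671], [0.3719, -0.6026], [0.3461, -0.5905]]
[491 310  40  28 686] [[0.3675, -0.6159], [0.3967, -0.6169], [0.3827, -0.6617], [0.3527, -0.6619]]
```

View pics/w1.png

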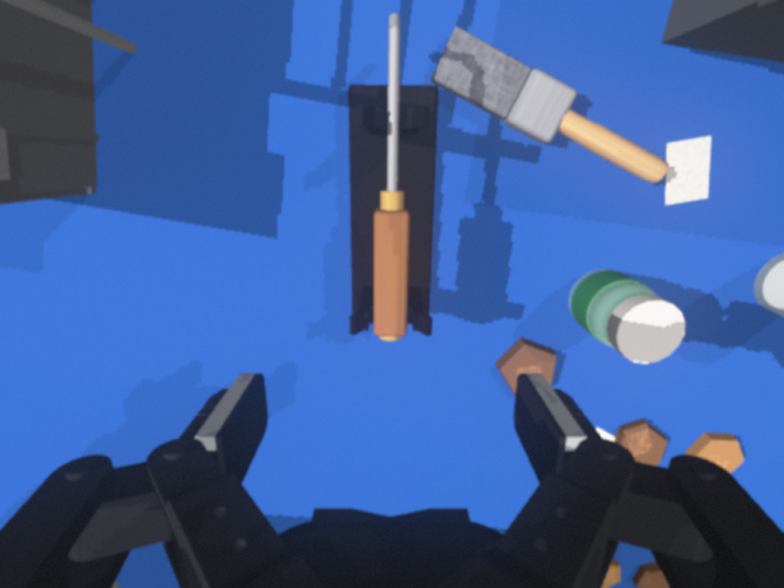

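The wrist picture shows the handle (374-408, 208-338) and rod (393, 15-190) vertical and centred between the fingers, so position and yaw are right. Descending to grip.

{"fn": "move_arm", "kwargs": {"motion": [0,0,-0.04,0,0.085,0,0,-0.04,0,0.085,0,0,-0.04,0,0.085,0,0,-0.03,0,0.085,0,0,-0.019,0,0.085,0,0,0,0,0.015,0,0,0,0,0.015,0,0,0,0,0.015,0,0,0,0,0.015,0,0,0,0,0.015], "squeeze": 100}}

```text
t: 2.65
tool_pos: [0.4808, -0.3657, 0.0832]
eef_rot: [179.8, -0.1, 7.7]
contact_force: [-0.8, 0.3, 6.7]
opening: 0.0221
gripper_force: 98.9
```

{"fn": "move_arm", "kwargs": {"motion": [0,0,0.005,0,0.015,0,0,0.015,0,0.015,0,0,0.03,0,0.015,0,0,0.03,0,0.015,0,0,0.03,0,0.015,0,0,0.02,0,0.015,0,0,0,0,0.015,0,0,0,0,0.015]}}

```text
t: 3.65
tool_pos: [0.4793, -0.3643, 0.2106]
eef_rot: [-179.9, 0.0, 7.7]
contact_force: [0.0, 0.3, -2.5]
opening: 0.0224
gripper_force: 98.3
```

Run:
```python
from h import *
c=cap("wrist"); save(c,"pics/w2.png",None,1.0); s=manip.get_state(); print(s['tool_pos'],s['eef_rot'],s['contact_force'])
```

```text
[ 0.4790952  -0.36409332  0.21008024] [-1.79899400e+02  8.21475858e-02  7.66839565e+00] [-0.01516556 -0.31123266 -1.35517776]
```

View pics/w2.png

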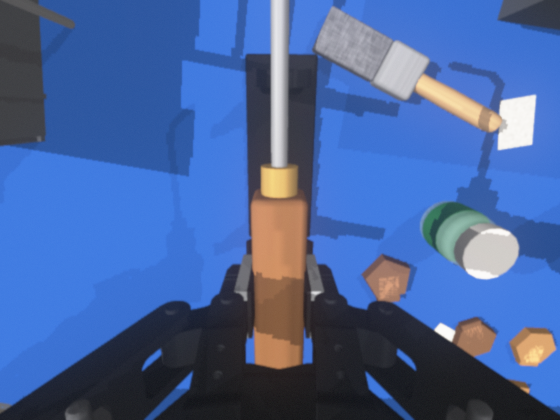

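Hook is lifted straight in the grip. Backing off in x, sweeping across to the tub's line and turning to the tub's yaw.

{"fn": "move_arm", "kwargs": {"motion": [-0.035,0,0,0,0.015,-0.035,0.02,0,0,0.015,0,0.0485,-0.001,-0.021,0.015,0,0.0485,-0.001,-0.021,0.015,0,0.0485,-0.001,-0.021,0.015,0,0.0485,-0.001,-0.021,0.015,0,0.0485,-0.001,-0.021,0.015,0,0.0485,-0.001,-0.021,0.015,0,0.0485,-0.001,-0.021,0.015,0,0.0485,-0.001,-0.021,0.015]}}

```text
t: 4.95
tool_pos: [0.4086, 0.0448, 0.2022]
eef_rot: [-180.0, 0.1, -2.0]
contact_force: [0.7, 0.0, -0.8]
opening: 0.0223
gripper_force: 98.2
```

{"fn": "move_arm", "kwargs": {"motion": [0,0,0,0,0.015,0,0,0,0,0.015]}}

```text
t: 5.2
tool_pos: [0.4091, 0.0431, 0.2025]
eef_rot: [180.0, 0.1, -1.9]
contact_force: [0.1, -0.6, -1.3]
opening: 0.0218
gripper_force: 98.5
```

```bash
cat > tubf.py <<'E'
from h import *
o=np.array([.69885,.02686]);th=np.radians(-1.91)
Rt=np.array([[np.cos(th),-np.sin(th)],[np.sin(th),np.cos(th)]])
tub=lambda p:(Rt.T@(np.array(p)[:2]-o)).round(4)
def tip():
    s=manip.get_state(); y=np.radians(s['eef_rot'][2]); p=s['tool_pos']
    P=p+np.array([.16*np.cos(y),.16*np.sin(y),-.0525]); print('tcp',p.round(4),s['eef_rot'].round(2),'tip tub',tub(P),P[2].round(4),'F',s['contact_force'].round(2),'Ftub',(Rt.T@s['contact_force'][:2]).round(2)); return P
E
python3 - <<'E'
from tubf import *
tip(); c=cap("wrist"); save(c,"pics/w3.png"); np.savez("w3.npz",p=c[0],K=c[1],R=c[2],t=c[3])
c=cap("scene"); save(c,"pics/s3.png",(220,130,420,300),3.5)
E
```

```text
tcp [0.4091 0.0431 0.2025] [ 1.7997e+02  9.0000e-02 -1.9100e+00] tip tub [-0.1301  0.0066] 0.15 F [ 0.14 -0.59 -1.3 ] Ftub [ 0.16 -0.59]
```

View pics/w3.png

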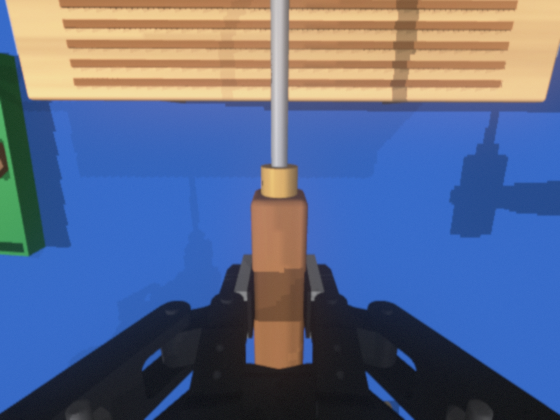

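The wrist view shows the board's near edge horizontal (row 100) and the rod vertical (column 280), so the hook is square to the tub. Going in under the rack.

{"fn": "move_arm", "kwargs": {"motion": [0.017,-0.0005,0,0,0.015,0.017,-0.0005,0,0,0.015,0.017,-0.0006,0,0,0.015,0.017,-0.0006,0,0,0.015,0.017,-0.0006,0,0,0.015,0,0,0,0,0.015,0,0,0,0,0.015]}}

```text
t: 6.18
tool_pos: [0.4942, 0.0406, 0.2031]
eef_rot: [-180.0, 0.1, -2.0]
contact_force: [-0.4, 0.2, -1.5]
opening: 0.0224
gripper_force: 98.5
```

Run:
```python
from tubf import *
P=tip()
t=cap("top"); c=cap("scene")
a=t[0][130:240,210:340]; b=c[0][150:290,230:410]
A=cv2.resize(a,(520,440),interpolation=cv2.INTER_CUBIC); B=cv2.resize(b,(566,440),interpolation=cv2.INTER_CUBIC)
cv2.imwrite("pics/in.png",cv2.resize(np.hstack([A,B])[:,:,::-1],(800,324)))
print(proj(t,P),proj(c,P))
```

```text
tcp [0.4942 0.0406 0.2031] [-1.80e+02  8.00e-02 -1.95e+00] tip tub [-0.0449  0.0068] 0.1506 F [-0.4   0.17 -1.54] Ftub [-0.41  0.15]
[267.41373561 169.44776498] [308.29529338 205.00851534]
```

View pics/in.png

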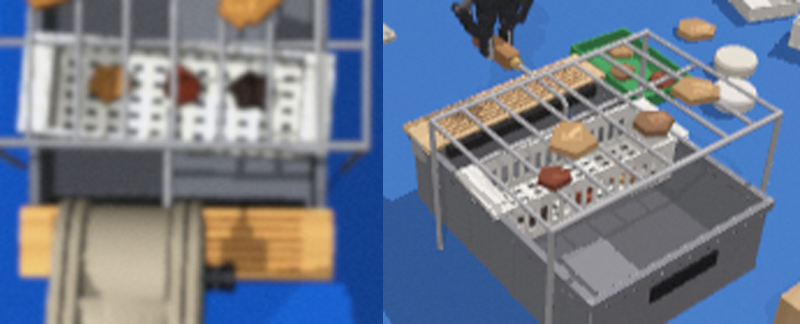

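Left: the top view shows the hook column just left of centre, over the basket; right: the scene view shows the bent leg at about (565, 95-115), just above the basket's near wall. I'll go 8 mm further in for margin, then down.

{"fn": "move_arm", "kwargs": {"motion": [0.008,-0.0003,0,0,0.015,0,0,-0.008,0,0.015,0,0,-0.008,0,0.015,0,0,-0.008,0,0.015,0,0,0,0,0.015]}}

```text
t: 6.9
tool_pos: [0.5017, 0.0402, 0.178]
eef_rot: [-180.0, 0.1, -2.0]
contact_force: [0.2, -0.2, -1.7]
opening: 0.0223
gripper_force: 98.5
```

{"fn": "move_arm", "kwargs": {"motion": [0,0,-0.007,0,0.015,0,0,-0.007,0,0.015,0,0,-0.006,0,0.015,0,0,0,0,0.015,0,0,0,0,0.015]}}

```text
t: 7.52
tool_pos: [0.5029, 0.0401, 0.1594]
eef_rot: [180.0, -0.0, -2.0]
contact_force: [1.1, -0.2, -0.6]
opening: 0.0216
gripper_force: 98.5
```

Run:
```python
from tubf import *
tip()
```

```text
tcp [0.5029 0.0401 0.1594] [ 1.80e+02 -1.00e-02 -1.96e+00] tip tub [-0.0363  0.0066] 0.1069 F [ 1.11 -0.23 -0.63] Ftub [ 1.12 -0.2 ]
```

{"fn": "move_arm", "kwargs": {"motion": [-0.005,0.0002,0,0,0.015,-0.005,0.0002,0,0,0.015,-0.003,0.0001,0,0,0.015,-0.002,0.0001,0,0,0.015,-0.002,0.0001,0,0,0.015,-0.002,0.0001,0,0,0.015,-0.002,0.0001,0,0,0.015,-0.002,0.0001,0,0,0.015,-0.002,0.0001,0,0,0.015]}}

```text
t: 8.65
tool_pos: [0.4788, 0.0412, 0.1595]
eef_rot: [-180.0, -0.1, -2.0]
contact_force: [3.3, 0.7, -3.9]
opening: 0.022
gripper_force: 98.3
```

{"fn": "move_arm", "kwargs": {"motion": [-0.002,0.0001,0,0,0.015,-0.002,0.0001,0,0,0.015,-0.002,0.0001,0,0,0.015,-0.002,0.0001,0,0,0.015,-0.002,0.0001,0,0,0.015]}}

```text
t: 9.28
tool_pos: [0.4679, 0.0417, 0.1595]
eef_rot: [180.0, -0.0, -2.0]
contact_force: [3.9, -1.1, -3.0]
opening: 0.0221
gripper_force: 98.4
```

Run:
```python
from tubf import *
tip()
```

```text
tcp [0.4679 0.0417 0.1595] [ 1.80e+02 -3.00e-02 -1.96e+00] tip tub [-0.0714  0.007 ] 0.107 F [ 3.88 -1.14 -3.  ] Ftub [ 3.92 -1.01]
```

Basket contacted where expected; it slides at about 3.5 N.

{"fn": "move_arm", "kwargs": {"motion": [-0.0025,0.0001,0,0,0.015,-0.003,0.0001,0,0,0.015,-0.003,0.0001,0,0,0.015,-0.003,0.0001,0,0,0.015,-0.003,0.0001,0,0,0.015,-0.003,0.0001,0,0,0.015,-0.003,0.0001,0,0,0.015,-0.003,0.0001,0,0,0.015,-0.002,0.0001,0,0,0.015,-0.002,0.0001,0,0,0.015]}}

```text
t: 10.52
tool_pos: [0.4402, 0.0427, 0.1593]
eef_rot: [180.0, -0.0, -2.0]
contact_force: [3.6, -0.4, -2.2]
opening: 0.0223
gripper_force: 98.4
```

{"fn": "move_arm", "kwargs": {"motion": [-0.001,0,0,0,0.015,-0.001,0,0,0,0.015,-0.001,0,0,0,0.015,-0.001,0,0,0,0.015]}}

```text
t: 11.02
tool_pos: [0.4362, 0.0428, 0.1593]
eef_rot: [-180.0, -0.0, -2.0]
contact_force: [2.8, -0.1, -1.4]
opening: 0.0219
gripper_force: 98.4
```

```bash
cat > look.py <<'E'
from tubf import *
import sys
tip()
t=cap("top"); c=cap("scene")
a=t[0][130:240,210:340]; b=c[0][150:290,230:410]
A=cv2.resize(a,(520,440),interpolation=cv2.INTER_CUBIC); B=cv2.resize(b,(566,440),interpolation=cv2.INTER_CUBIC)
cv2.imwrite(sys.argv[1],cv2.resize(np.hstack([A,B])[:,:,::-1],(800,324)))
# far top edge of basket in top view: white -> dark going up, between wires
g=cv2.cvtColor(t[0],cv2.COLOR_RGB2HSV); w=((g[:,:,2]>150)&(g[:,:,1]<60))
pts=[]
for y in np.arange(-.11,.111,.01):
    col=[]
    for x in np.arange(.06,-.06,-.0005):
        u,v=proj(t,np.r_[Rt@[x,y]+o,.128]); col.append(t[0][int(round(v)),int(round(u))].min())
    col=np.array(col,float); k=np.argmax(col>135); pts.append((y,.06-.0005*k if col.max()>135 else np.nan))
pts=np.array(pts); pts=pts[~np.isnan(pts[:,1])]
for _ in range(6):
    p=np.polyfit(pts[:,0],pts[:,1],1); r=abs(pts[:,1]-np.polyval(p,pts[:,0])); 
    if r.max()<.003: break
    pts=pts[r<max(.7*r.max(),.003)]
print('far edge x at y=0',p[1].round(4),'yaw rel tub deg',-np.degrees(p[0]).round(2),len(pts))
E
python3 look.py pics/p1.png
```

```text
tcp [0.4362 0.0428 0.1593] [-180.     -0.     -1.96] tip tub [-0.103  0.007] 0.1068 F [ 2.79 -0.08 -1.39] Ftub [2.79 0.01]
far edge x at y=0 0.0371 yaw rel tub deg 0.14 13
```

{"fn": "move_arm", "kwargs": {"motion": [-0.0015,0,0,0,0.015,-0.0015,0.0001,0,0,0.015,-0.0015,0,0,0,0.015,-0.0015,0.0001,0,0,0.015,-0.0015,0,0,0,0.015,-0.0015,0.0001,0,0,0.015]}}

```text
t: 11.88
tool_pos: [0.4276, 0.0431, 0.1594]
eef_rot: [-180.0, -0.1, -2.0]
contact_force: [5.6, 0.6, -3.6]
opening: 0.0223
gripper_force: 98.3
```

{"fn": "move_arm", "kwargs": {"motion": [-0.001,0,0,0,0.015,-0.001,0.0001,0,0,0.015,-0.001,0,0,0,0.015,-0.001,0.0001,0,0,0.015]}}

```text
t: 12.38
tool_pos: [0.4237, 0.0434, 0.1594]
eef_rot: [-180.0, -0.1, -1.9]
contact_force: [5.5, 0.8, -2.7]
opening: 0.0222
gripper_force: 98.3
```

{"fn": "move_arm", "kwargs": {"motion": [-0.001,0,0,0,0.015,-0.001,0.0001,0,0,0.015,-0.001,0,0,0,0.015,-0.001,0,0,0,0.015]}}

```text
t: 12.88
tool_pos: [0.4221, 0.0434, 0.1599]
eef_rot: [-180.0, -0.3, -1.9]
contact_force: [12.4, -0.6, -7.9]
opening: 0.0222
gripper_force: 98.2
```

Corner contact around 5.5 N, then a jump to 12 N: the basket is seating flat. Hold and check.

{"fn": "move_arm", "kwargs": {"motion": [0,0,0,0,0.015,0,0,0,0,0.015,0,0,0,0,0.015]}}

```text
t: 13.25
tool_pos: [0.422, 0.0434, 0.1598]
eef_rot: [-180.0, -0.3, -1.9]
contact_force: [10.9, 0.2, -7.5]
opening: 0.0221
gripper_force: 98.2
```

```bash
cat > look2.py <<'E'
from tubf import *
import sys
tip()
t=cap("top"); c=cap("scene")
a=t[0][140:225,210:335]; b=c[0][150:290,230:410]
A=cv2.resize(a,(750,510),interpolation=cv2.INTER_CUBIC)
cv2.imwrite(sys.argv[1],A[:,:,::-1]); np.savez("last.npz",p=t[0],K=t[1],R=t[2],t=t[3],s=c[0])
E
python3 look2.py pics/p2.png
```

```text
tcp [0.422  0.0434 0.1598] [-179.97   -0.33   -1.95] tip tub [-0.1172  0.0072] 0.1073 F [10.86  0.15 -7.48] Ftub [10.85  0.52]
```

View pics/p2.png

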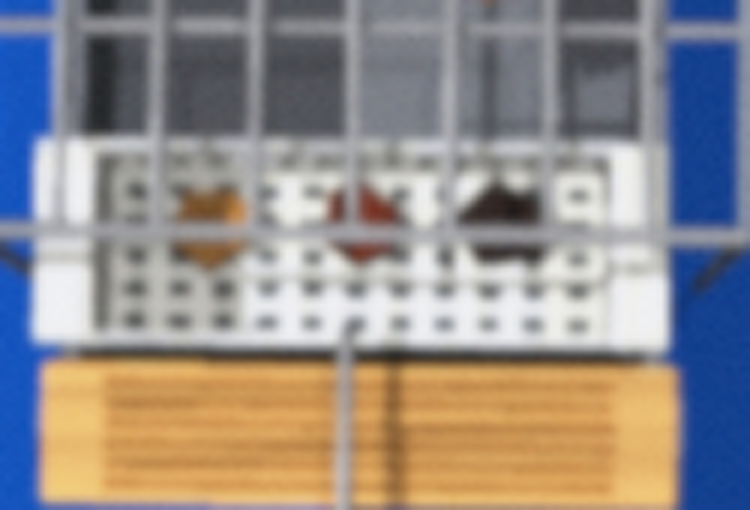

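The top crop shows the basket's near edge, (33,340) to (668,350), parallel to the board's far edge, (42,360) to (678,368), within about 0.003 rad. All three sherds are in it, and the pull is 11 N. Hold a little longer, ease off, unhook and raise.

{"fn": "move_arm", "kwargs": {"motion": [0,0,0,0,0.015,0,0,0,0,0.015,0.001,0,0,0,0.015,0.001,0,0,0,0.015,0.001,0,0,0,0.015,0.002,0,0,0,0.015,0.003,0,0,0,0.015,0.004,0,0,0,0.015,0.003,0,0,0,0.015,0,0,0,0,0.015]}}

```text
t: 14.6
tool_pos: [0.4344, 0.0433, 0.1593]
eef_rot: [180.0, 0.0, -2.0]
contact_force: [0.2, -0.6, -1.2]
opening: 0.0224
gripper_force: 98.8
```

```bash
python3 -c "
from tubf import *
tip()"
```

```text
tcp [0.4344 0.0433 0.1593] [ 1.80e+02  2.00e-02 -1.96e+00] tip tub [-0.1049  0.0075] 0.1068 F [ 0.23 -0.6  -1.17] Ftub [ 0.25 -0.59]
```

{"fn": "move_arm", "kwargs": {"motion": [0,0,0.01,0,0.015,0,0,0.012,0,0.015,0,0,0.015,0,0.015,0,0,0.014,0,0.015,-0.012,0,0,0,0.015,-0.013,0,0,0,0.015,0,0,0,0,0.015]}}

```text
t: 15.48
tool_pos: [0.407, 0.0435, 0.2094]
eef_rot: [-180.0, 0.1, -2.0]
contact_force: [1.0, 0.9, -1.3]
opening: 0.022
gripper_force: 98.9
```

{"fn": "move_arm", "kwargs": {"motion": [0,-0.03,0,0.01,0.015,0,-0.048,0,0.02,0.015,0,-0.048,0,0.02,0.015,0,-0.048,0,0.02,0.015,0,-0.048,0,0.02,0.015,0,-0.048,0,0.02,0.015,0,-0.048,0,0.02,0.015,0,-0.048,0,0.02,0.015,0,-0.042,0,0.018,0.015,0,0,0,0,0.015]}}

```text
t: 16.73
tool_pos: [0.4092, -0.3677, 0.2097]
eef_rot: [179.9, -0.0, 7.5]
contact_force: [0.8, 0.1, -1.4]
opening: 0.0225
gripper_force: 99.0
```

```bash
python3 -c "
from tubf import *
tip()"
```

```text
tcp [ 0.4092 -0.3677  0.2097] [179.94  -0.     7.47] tip tub [-0.1185 -0.3779] 0.1572 F [ 0.82  0.1  -1.41] Ftub [0.82 0.13]
```

{"fn": "move_arm", "kwargs": {"motion": [0.03,0,0,0.002,0.015,0.03,0,0,0,0.015,0.01,0,0,0,0.015,0,0,0,0,0.015,0,0,0,0,0.015]}}

```text
t: 17.35
tool_pos: [0.4783, -0.3641, 0.21]
eef_rot: [-180.0, 0.1, 7.8]
contact_force: [0.1, 0.1, -1.9]
opening: 0.0218
gripper_force: 99.0
```

Run:
```python
from tubf import *
tip(); c=cap("wrist"); a=cv2.imread("pics/w2.png"); b=np.ascontiguousarray(c[0][:,:,::-1])
cv2.imwrite("pics/cmp.png",np.hstack([a[:,170:450],b[:,170:450]]))
c=cap("scene"); s=np.load("scene0.npz"); save(c,"pics/s9.png",(130,200,230,300),5)
```

```text
tcp [ 0.4783 -0.3641  0.21  ] [-1.7995e+02  6.0000e-02  7.7800e+00] tip tub [-0.0496 -0.3711] 0.1575 F [ 0.15  0.06 -1.88] Ftub [0.14 0.07]
```

View pics/cmp.png

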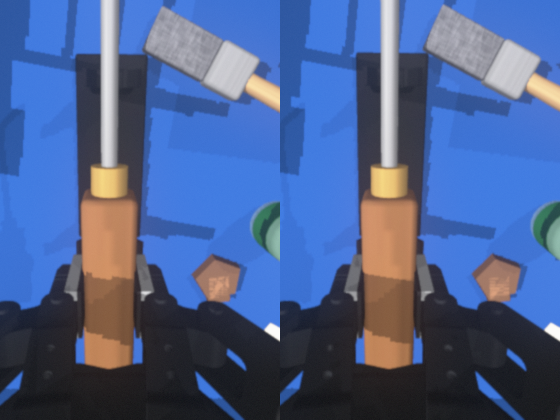

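Identical before and after, so no slip in the grip. Lowering into the rest.

{"fn": "move_arm", "kwargs": {"motion": [0.001,0,-0.03,-0.001,0.015,0,0,-0.03,0,0.015,0,0,-0.03,0,0.015,0,0,-0.018,0,0.015,0,0,-0.008,0,0.015,0,0,-0.005,0,0.015,0,0,-0.004,0,0.015,0,0,-0.002,0,0.015,0,0,0,0,0.015]}}

```text
t: 18.58
tool_pos: [0.4805, -0.3648, 0.0836]
eef_rot: [180.0, -0.0, 7.7]
contact_force: [-0.2, 0.4, -0.8]
opening: 0.0222
gripper_force: 99.0
```

{"fn": "move_arm", "kwargs": {"motion": [0,0,-0.0005,0,0.015,0,0,-0.001,0,0.015,0,0,0,0,0.015,0,0,0,0,0.03,0,0,0,0,0.04,0,0,0,0,0.06,0,0,0,0,0.085,0,0,0,0,0.085,0,0,0,0,0.085]}}

```text
t: 19.7
tool_pos: [0.4802, -0.3646, 0.0818]
eef_rot: [-180.0, 0.0, 7.7]
contact_force: [0.6, 0.7, 0.1]
opening: 0.0849
gripper_force: 0.0
```

{"fn": "move_arm", "kwargs": {"motion": [0,0,0.02,0,0.085,0,0,0.03,0,0.085,0,0,0.04,0,0.085,0,0,0.04,0,0.085,0,0,0.04,0,0.085,0,0,0,0,0.085,0,0,0,0,0.085]}}

```text
t: 20.58
tool_pos: [0.48, -0.3645, 0.2514]
eef_rot: [-180.0, 0.0, 7.7]
contact_force: [-0.4, -0.1, -1.0]
opening: 0.085
gripper_force: 0.0
```

Run:
```python
from tubf import *
tip(); t=cap("top"); c=cap("wrist"); s=cap("scene")
A=cv2.resize(t[0][140:225,210:335],(470,320),interpolation=cv2.INTER_CUBIC)
B=cv2.resize(c[0][0:260,200:400],(246,320)); 
cv2.imwrite("pics/end.png",np.hstack([A,B])[:,:,::-1])
def hd(c):
    hsv=cv2.cvtColor(c[0],cv2.COLOR_RGB2HSV)
    w=((hsv[:,:,0]<25)&(hsv[:,:,1]>70)&(hsv[:,:,2]>90)).astype(np.uint8)
    n,l,st,ce=cv2.connectedComponentsWithStats(w)
    for i in range(1,n):
        if st[i,4]>1000:
            b=cv2.boxPoints(cv2.minAreaRect(np.argwhere(l==i)[:,::-1].astype(np.float32)))
            print([ray(c,x,.087)[:2].round(4).tolist() for x in b])
hd(c); d=np.load("w1.npz"); hd((d['p'],d['K'],d['R'],d['t']))
```

```text
tcp [ 0.48   -0.3645  0.2514] [-1.7998e+02  2.0000e-02  7.7200e+00] tip tub [-0.0479 -0.3716] 0.1989 F [-0.41 -0.06 -0.98] Ftub [-0.41 -0.08]
[[0.5872, -0.4542], [0.6001, -0.4582], [0.5772, -0.5307], [0.5635, -0.5276]]
[[0.5357, -0.3451], [0.5388, -0.3676], [0.4352, -0.383], [0.4317, -0.3579]]
[[0.5873, -0.4541], [0.6001, -0.4581], [0.5771, -0.5304], [0.5634, -0.5273]]
[[0.5356, -0.3458], [0.5386, -0.3684], [0.4352, -0.3837], [0.4319, -0.3586]]
```

View pics/end.png

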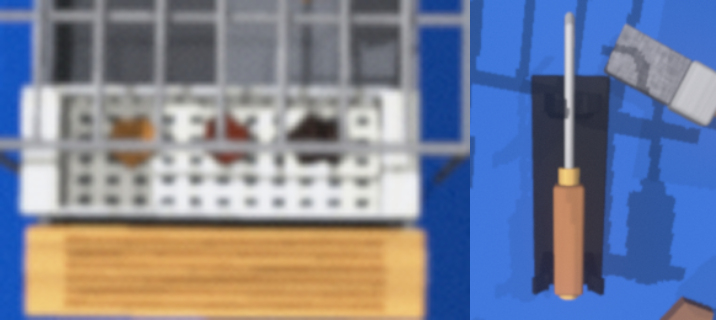

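The hook is back within 1 mm of where it lay. The basket is square on the rubber edge with all three sherds in it. Handing in.

```bash
python3 -c "
from rig import manip
print(manip.sign_off())"
```

```text
the job is handed in; nothing more can be done
None
```

I handed the job in at about 21 s: the basket was pulled square onto the rubber edge at about 11 N with the sherds inside, and the hook is back in its rest within 1 mm of where it lay; sign-off returned no verdict.

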